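# Snap a relay module onto the test-board rail

## Task

Fit the orange relay module onto the open stretch of the metal rail on the grey test board: hook its fixed lip under the rail edge farthest from the robot, then rock it down gently, without forcing it, until its sprung black foot clicks under the near edge and it sits fully home and flat on the rail. Leave the grey power block and the blue bin where they are, and let go of the module.

Things in the scene. Friction and masses are not known exactly. Their poses are not given: they have to be found in the camera images.
- board: Grey test board fixed on the bench, 130 (x) x 320 (y) x 12 mm; origin under its centre, z up, +x towards the robot. A metal top-hat rail runs along its y, 35 mm wide over two outward flanges 3 mm thick, overhanging its legs by 7.5 mm, 23 mm clear below. Modules 83 mm high fill its ends; |y| < 93 mm is open. Rail contacts summing over 30 N (a push of about 15 N) is forcing.
- gap (a point): Board centre line, middle of the open stretch, at the height of the rail's flat top (38 mm above the board's underside); axes as the board's. The rail is screwed through slots: its own centre line lies up to 8 mm either way along board x from this point, not measured, and does not shift in use. Module origin when seated: 24 mm above the board's underside, module x along board x.
- module: Loose orange relay module, 70 (x) x 36 (y) x 70 mm high, 0.14 to 0.22 kg, upright on the bench, +x towards the robot. Origin on its underside; body x -32 to 38, z 14 to 70 mm; grip the y faces. Slot across y below takes the rail: ceiling z = 14; at -x a hook block (x -28 to -18, z 0 to 14); at +x a wall at x = 18.8 (z 11 to 14), two cheeks (x 28 to 38, z 0 to 14) and the black foot.
- lip (a point): Inner corner of the module's hook: x -18, y 0, z 14 mm in its frame, axes as the module's. The lip reaches 3 mm to +x from the hook wall, 6.5 to 9.5 mm below the slot ceiling. With the -x end tipped 20 to 30 degrees down and this point within about 1 mm of the rail-top height, the lip slides +x under the rail's far (board -x) edge until the hook wall stops on it; then rock flat about that edge.
- foot (a joint): Travel (m) of the module's black sprung foot: 0 at rest, to 0.006 pushed out to module +x. At rest its nose reaches in to x 14.5 mm, top z 9.5, lower face slanted down to x 19.5, z 1. Spring 2.4 N at rest plus 300 N/m. Pressing the module's +x end down on the rail (3 to 15 N) pushes it out about 4 mm; it snaps back to 0 under the flange just before the module is flat.
- psu: Loose plain grey power block, 66 x 44 x 60 mm, 0.3 kg; bystander. Origin at the centre of its underside.
- bin: Loose open blue parts bin, 100 x 75 x 45 mm, 0.35 kg; bystander. Origin at the centre of its underside.
Mind the look-alikes: they are no part of the job. Several things have the shape of the module; the one meant has the colours described above.

How it is judged:
By the outcome, as a careful person would: the job done as asked, in the order asked, and still so for the second after the job is handed in, with the robot touching nothing.
It also fails if it takes over 54 s, if anything falls off the work surface, if the arm or the gripper's body presses on something with over 40 N, if the wrist force passes 120 N, or if a joint passes its speed limit or range.

## Robot

A 6-joint arm with a two-finger parallel gripper is mounted at the origin on the work surface. World frame = base frame: x ahead of the robot, y to its left, z up, the work surface at z = 0. Lengths are in mm, angles in rad, forces in N, time in s.
With the tool pointing down it reaches from about 300 to 850 mm from the base axis. Payload 5.4 kg.
Tool frame: the origin (TCP) lies between the finger pads; the fingertips stand 25 mm ahead of it and the grasp point (between the pads) lies 6 mm ahead of it; z points along the fingers, y is the line along which they close (so a half turn about z gives the same grasp; the last joint's range is limited). The gripper opens to 85 mm and grips with 20 to 120 N. Pads are 22 mm wide; open, the fingers measure 114 mm over their backs; the gripper's body (76 mm by 85 mm) begins 54 mm behind the grasp point. The pads swing forward as they close: fully open they stand 13 mm farther back than shut.
Start: joints at [1.087, 0.158, 1.597, -0, 1.386, -0.21], TCP at [155.486, 553.562, 256.299] pointing down, gripper open.
Joint ranges: [-2.91, 2.91], [-0.94, 2.29], [0.18, 2.7], [-1.29, 4.43], [0.17, 2.64], [-3, 3]. Speed limits (rad/s): [2.57, 2.57, 3.14, 3.14, 3.14, 3.14].

## Interface

Orientations are given as a unit quaternion [x, y, z, w].
In Python, from station import monitor, vision, env gives the robot as it stands.
- The arm moves only by the tool drive_tool, never from a script. Its argument "targets" is a list of rows, each a list of 3 entries, a list of its own where there are three numbers: the finger opening in mm, from 0 to 85.4, then the shift along the tool's x, y, z in mm, then the turn about the tool's z in rad. A call has exactly 5 rows; each row shifts and turns the commanded pose from where the row before left it, along the tool's axes as they then stand; what a row does not reach is not made up. A row lasts 1/10 s, in which the tool goes at most 50 mm and 8.59 degrees, less where a joint would pass 70% of its speed; a pose out of reach is approached as far as the arm can. A call is refused whole if a number of a shift passes 50 or a number of a turn 0.15, either way. A call with a gripper value outside its range is refused whole. The fingers move at their own pace and stop on an object; the grip force is fixed at half the most. Time passes only in rows, so rows that do not move let the fingers close, or fill a call up. It gives the time, the measured TCP pose, the force, the opening and the grip force at its end, in the units of the state.
- monitor.state(): the state, without advancing time (a new reading comes with each control period).
- vision.camera(name): name is "scene" or "top"; returns a dict with "pixels" (384x512x3 uint8, red, green, blue), "range_z" (384x512 float32, mm along the optical axis (not along the pixel's ray), 0 where there is no reading), "K" (3x3 intrinsics, pixels), "distortion" ([k1, k2, p1, p2, k3] as OpenCV has them; the pictures are not rectified), "xyz" and "attitude" of the camera in the world. Camera axes: x right, y up, looking along -z (the intrinsics and any distortion apply to the point x, -y, -z); pixel columns grow to the right and rows downward; lengths in mm; the calibration is good to about 2 mm. A picture is of the moment at which its call begins.
- env.hand_in(): hands the job in; it is judged then, once.
The state is a dict: "clock": time; "joint_positions": joint angles; "qd": joint speeds; "joint_torque": joint torques, N m; "tool_pos": TCP position; "eef_rot": TCP orientation; "contact_force": force on the tool from outside, world axes, zero at the start; "moment": the same for the moment, N m; "grip_width": finger opening in mm; "grasp_force": force on a finger pad.
Only numpy, scipy, OpenCV 4.12 (cv2) and the standard library are available. Lean on these libraries where they do the work, as an engineer would, in place of code of your own. Each camera call takes 0.05 s, during which the arm holds its last target. There are 200 camera calls.

## Working session

There is one attempt and no reset: what is moved stays moved. The work goes in short steps, Python scripts to look and compute and a tool call to move; the robot and the scene stay as the last step left them, time stands still between calls to the robot, and variables do not carry over. Pictures are saved under pics/ and viewed, at most 10 in all, crops included, and the job is handed in when it is done.

Besides the shell and the picture viewer there is one more tool, called after "Request:" in YAML: its name, and indented under it one key for each argument. drive_tool: Moves the arm, as the interface text tells. Its arguments: {"type":"object","properties":{"targets":{"type":"array"}},"required":["targets"]}

```bash
ls; mkdir -p pics
cat > h.py <<'E'
import numpy as np, cv2
from scipy.spatial.transform import Rotation as R
from station import monitor, vision, env
def shot(n):
    c=vision.camera(n); return c
def cloud(c):
    h,w=c['range_z'].shape
    u,v=np.meshgrid(np.arange(w),np.arange(h))
    p=cv2.undistortPoints(np.stack([u,v],-1).reshape(-1,1,2).astype(float),np.array(c['K'],float),np.array(c['distortion'],float)).reshape(h,w,2)
    z=c['range_z'].astype(float)
    P=np.stack([p[...,0]*z,-p[...,1]*z,-z],-1)
    W=P@R.from_quat(c['attitude']).as_matrix().T+np.array(c['xyz'])
    W[z==0]=np.nan
    return W
def save(c,f,crop=None,s=1):
    im=c['pixels'][...,::-1]
    if crop: r0,r1,c0,c1=crop; im=im[r0:r1,c0:c1]
    cv2.imwrite('pics/'+f,cv2.resize(im,None,fx=s,fy=s,interpolation=cv2.INTER_CUBIC))
E
python3 - <<'E'
from h import *
s=monitor.state(); print(s)
for n in('scene','top'):
    c=shot(n); save(c,n+'0.png',s=1.5); print(n,c['xyz'],R.from_quat(c['attitude']).as_matrix().round(2).tolist(),c['K'][0][0]); np.savez(n+'0.npz',W=cloud(c),px=c['pixels'])
E
```

```text
pics
{'clock': 0.0, 'joint_positions': array([ 1.08687978e+00,  1.59040118e-01,  1.59827005e+00, -3.48362738e-06,
        1.38620255e+00, -2.10130159e-01]), 'qd': array([ 0.00062434,  0.00069946, -0.00184543,  0.00221108, -0.00029533,
        0.00149396]), 'joint_torque': array([ 1.63122662e-03, -3.96012390e+01, -3.31424582e+01, -1.61919393e-04,
        8.58296145e-03,  9.38474727e-06]), 'tool_pos': array([155.235003  , 553.05775236, 255.30293734]), 'eef_rot': array([ 1.36465656e-01,  9.90644337e-01, -9.03387656e-04, -3.24897731e-04]), 'contact_force': array([-0.21773487,  0.76950271, -0.26245916]), 'moment': array([ 0.01391159,  0.01699648, -0.02428285]), 'grasp_force': 0.0, 'grip_width': 85.27715366481416}
scene [968.28006603 529.11118549 658.66601406] [[-0.74, -0.47, 0.48], [0.67, -0.53, 0.52], [0.01, 0.71, 0.7]] 421.0906117669124
top [459.53292646 113.38212007 914.4510637 ] [[0.03, 0.99, -0.12], [-1.0, 0.03, 0.02], [0.02, 0.12, 0.99]] 409.7544307943686
```

View pics/scene0.png

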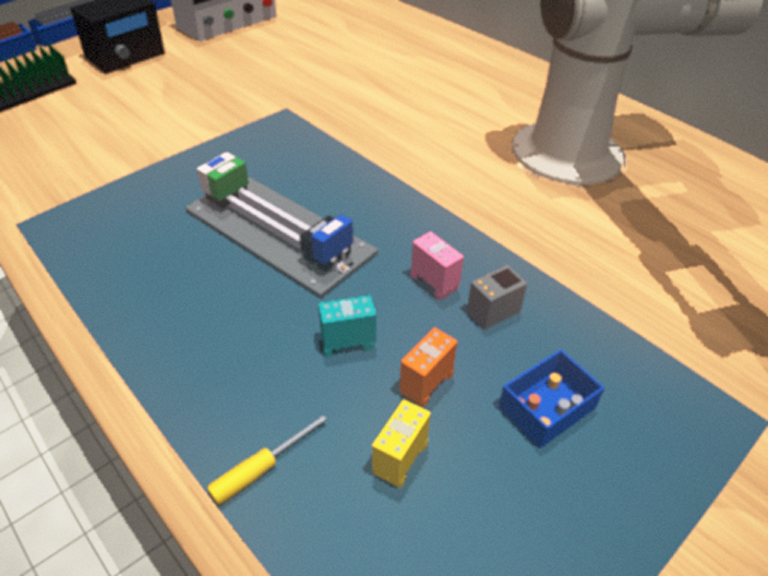

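View pics/top0.png

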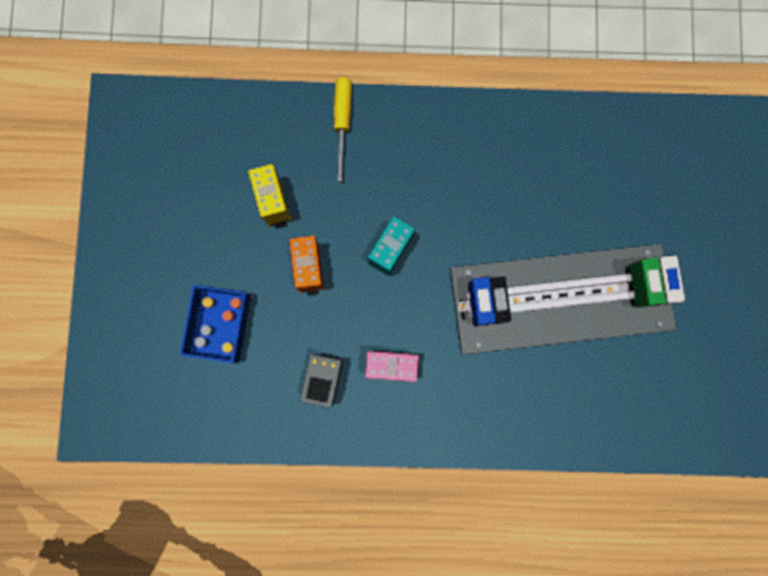

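```bash
cat > m.py <<'E'
from h import *
def rect(W,m):
    p=W[m][:,:2].astype(np.float32); r=cv2.minAreaRect(p); return r
def orange(W,px):
    hsv=cv2.cvtColor(px,cv2.COLOR_RGB2HSV)
    return (hsv[...,0]>4)&(hsv[...,0]<16)&(hsv[...,1]>170)&(hsv[...,2]>100)
E
python3 - <<'E'
from m import *
for n in('top','scene'):
    d=np.load(n+'0.npz'); W,px=d['W'],d['px']
    m=orange(W,px)&(W[...,2]>62)&(W[...,2]<78)&(W[...,0]>400)&(W[...,1]>50)
    print(n,'module',m.sum(),np.median(W[m],0),rect(W,m))
    b=(W[...,1]<-30)&(W[...,1]>-420)&(W[...,0]>300)&(W[...,0]<650)
    r=b&(abs(W[...,2]-38)<5)
    print(' rail z',np.percentile(W[...,2][r],[5,25,50,75,95]),r.sum())
    # rail: remove ends
    bd=b&(abs(W[...,2]-12)<4); print(' board',bd.sum(),rect(W,bd))
    # rail strips
    ys=np.arange(-150,-330,-20)
    for y in ys:
        q=W[r&(abs(W[...,1]-y)<5)]; print('  ',y,len(q),np.percentile(q[:,0],[2,50,98]).round(1) if len(q)>5 else '')
    for z0,z1 in((75,92),):
        q=b&(W[...,2]>z0)&(W[...,2]<z1); print(' ends',np.percentile(W[q][:,1],[1,99]))
E
```

```text
top module 311 [597.94092995 207.62268142  69.26556918] ((593.6339721679688, 208.21890258789062), (68.50442504882812, 35.81307601928711), 9.270909309387207)
 rail z [34.75742223 36.28309056 37.47926369 38.50658198 40.44249656] 774
 board 5180 ((560.5205078125, -174.50003051757812), (129.7693634033203, 307.6300048828125), 8.189644813537598)
   -150 46 [543.9 569.9 578.8]
   -170 44 [548.4 572.3 581.4]
   -190 36 [550.7 567.1 584.3]
   -210 37 [554.1 578.8 587.3]
   -230 41 [557.1 565.8 590.1]
   -250 39 [559.6 568.9 592.6]
   -270 2 
   -290 0 
   -310 0 
 ends [-309.49171924  -31.25850097]
scene module 341 [607.09518912 212.93146179  69.38530562] ((596.6815185546875, 210.04342651367188), (70.01385498046875, 35.564552307128906), 9.987154960632324)
 rail z [34.30073251 37.16298737 38.32721286 39.36217937 41.22919806] 537
 board 2279 ((562.11865234375, -175.41885375976562), (132.4451446533203, 310.18701171875), 7.739221572875977)
   -150 27 [546.6 556.2 580.4]
   -170 23 [551.1 573.2 582.7]
   -190 27 [550.4 559.8 586. ]
   -210 29 [553.6 563.1 589.9]
   -230 27 [556.4 566.2 592. ]
   -250 25 [558.8 568.7 594.5]
   -270 16 [548.9 563.4 611.2]
   -290 4 
   -310 1 
 ends [-307.89395867  -30.4773664 ]
```

Run:
```python
from m import *
s=monitor.state()
for n in('top','scene'):
    d=np.load(n+'0.npz'); W=d['W']
    b=(W[...,1]<10)&(W[...,1]>-420)&(W[...,0]>400)&(W[...,0]<660)
    r=b&(abs(W[...,2]-37)<5); bd=b&(abs(W[...,2]-12)<4)
    E0=[];E1=[]
    for y in np.arange(-110,-245,-8):
        q=W[r&(abs(W[...,1]-y)<4.01)][:,0]
        if len(q)>6: E0.append((y,np.percentile(q,3)));E1.append((y,np.percentile(q,97)))
    for E in(E0,E1):
        E=np.array(E); print(n,'edge',np.polyfit(E[:,0]+180,E[:,1],1), len(E))
    for a in (8.3,9.0):
        t=np.radians(a); ax=np.array([np.cos(t),np.sin(t)]); ay=np.array([-np.sin(t),np.cos(t)])
        for nm,q in(('board',W[bd]),('rail',W[r])):
            print(a,nm,np.percentile(q[:,:2]@ax,[1,99]).round(1),np.percentile(q[:,:2]@ay,[1,99]).round(1))
        e=W[b&(W[...,2]>78)&(W[...,2]<90)]; v=e[:,:2]@ay; print('  ends inner', np.sort(v)[np.argmax(np.diff(np.sort(v))):][:2])
```

```text
top edge [-1.43938148e-01  5.49206339e+02] 17
top edge [-1.46283598e-01  5.82860196e+02] 17
8.3 board [465.5 593.1] [-401.7  -89.9]
8.3 rail [516.6 551.5] [-342.4 -105.1]
  ends inner [-340.11842598 -129.59262315]
9.0 board [462.2 590.2] [-408.3  -96.4]
9.0 rail [512.6 549.3] [-348.7 -111.4]
  ends inner [-346.66527779 -136.29378498]
scene edge [-1.32097968e-01  5.50186683e+02] 17
scene edge [-1.33523599e-01  5.84566916e+02] 17
8.3 board [466.8 596.2] [-400.8  -88.4]
8.3 rail [509.6 567.2] [-374.4 -103.7]
  ends inner [-338.08167849 -129.27401496]
9.0 board [463.2 594.4] [-407.7  -95. ]
9.0 rail [506.3 565.7] [-381.2 -110.2]
  ends inner [-344.32680286 -135.72189952]
```

Request:
drive_tool:
  targets:
    - [60,[-50,0,0],0.0]
    - [60,[-50,0,0],0]
    - [60,[-50,0,0],0]
    - [60,[-50,0,0],0]
    - [60,[-50,0,0],0]

```text
clock: 0.6
tool_pos: [397.7, 485.0, 255.8]
eef_rot: [0.136, 0.991, -0.0, -0.0]
contact_force: [-0.7, 1.4, -0.9]
grip_width: 59.6
grasp_force: 0.0
```

Request:
drive_tool:
  targets:
    - [60,[0,0,0],-0.147]
    - [60,[0,0,0],-0.147]
    - [60,[0,0,0],-0.146]
    - [60,[-20,-42,0],0]
    - [60,[-20,-42,0],0]

```text
clock: 1.1
tool_pos: [449.2, 409.4, 255.6]
eef_rot: [-0.085, 0.996, -0.0, -0.0]
contact_force: [0.4, 0.4, 0.9]
grip_width: 60.0
grasp_force: 0.0
```

Request:
drive_tool:
  targets:
    - [60,[-20,-42,0],0]
    - [60,[-20,-42,0],0]
    - [60,[-20,-42,15],0]
    - [60,[-20,-42,20],0]
    - [60,[-20,-42,20],0]

```text
clock: 1.6
tool_pos: [582.9, 218.4, 201.0]
eef_rot: [-0.083, 0.997, 0.0, 0.0]
contact_force: [0.0, 0.5, 0.1]
grip_width: 60.1
grasp_force: 0.0
```

Request:
drive_tool:
  targets:
    - [60,[-8,-11,30],0]
    - [60,[0,0,10],0]
    - [60,[0,0,0],0]
    - [60,[0,0,0],0]
    - [60,[0,0,0],0]

```text
clock: 2.1
tool_pos: [592.3, 212.0, 163.7]
eef_rot: [-0.084, 0.996, 0.0, 0.001]
contact_force: [-0.2, 0.2, 0.3]
grip_width: 60.2
grasp_force: 0.0
```

Run:
```python
from m import *
s=monitor.state(); print(s['tool_pos'],s['eef_rot'],s['clock'],s['contact_force'])
c=shot('scene'); save(c,'scene1.png',(120,340,180,400),2.6)
```

```text
[592.26946019 211.97166077 163.72703048] [-8.38921061e-02  9.96473803e-01  1.73811251e-04  1.42957177e-03] 2.1 [-0.2409936   0.24692688  0.2852245 ]
```

View pics/scene1.png

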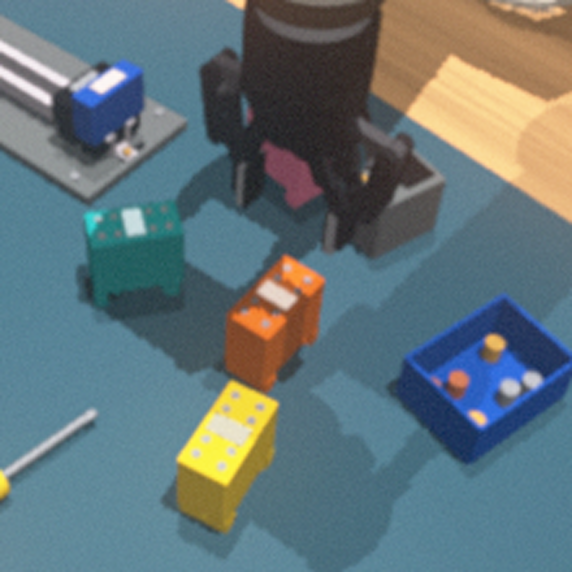

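Request:
drive_tool:
  targets:
    - [60,[-2,-3,35],0]
    - [60,[0,0,35],0]
    - [60,[0,0,30],0]
    - [60,[0,0,12],0]
    - [60,[0,0,0],0]

```text
clock: 2.65
tool_pos: [593.2, 208.3, 48.7]
eef_rot: [-0.083, 0.997, -0.0, -0.001]
contact_force: [0.1, 0.1, 0.1]
grip_width: 60.0
grasp_force: 0.0
```

Request:
drive_tool:
  targets:
    - [30,[0,0,0],0]
    - [30,[0,0,0],0]
    - [30,[0,0,0],0]
    - [30,[0,0,0],0]
    - [30,[0,0,0],0]

```text
clock: 3.15
tool_pos: [596.3, 208.4, 52.5]
eef_rot: [-0.083, 0.997, 0.0, 0.002]
contact_force: [-0.6, 0.4, 7.1]
grip_width: 35.3
grasp_force: 60.5
```

Request:
drive_tool:
  targets:
    - [30,[0,0,-15],0]
    - [30,[0,0,-35],0]
    - [30,[0,0,-45],0.023]
    - [30,[10,-20,-5],0]
    - [30,[18,-35,0],0]

```text
clock: 3.65
tool_pos: [576.4, 150.5, 153.9]
eef_rot: [-0.073, 0.997, 0.0, 0.004]
contact_force: [0.5, -1.1, -2.3]
grip_width: 35.6
grasp_force: 60.2
```

Request:
drive_tool:
  targets:
    - [30,[21,-40,0],0]
    - [30,[21,-40,0],0]
    - [30,[21,-40,0],0]
    - [30,[21,-40,0],0]
    - [30,[21,-40,0],0]

```text
clock: 4.15
tool_pos: [498.2, -64.9, 150.7]
eef_rot: [-0.072, 0.997, -0.0, 0.0]
contact_force: [0.4, -0.1, -1.4]
grip_width: 35.0
grasp_force: 60.2
```

Request:
drive_tool:
  targets:
    - [30,[21,-40,0],0]
    - [30,[21,-36,0],0]
    - [30,[15,-20,0],0]
    - [30,[6,-10,0],0]
    - [30,[0,0,0],0]

```text
clock: 4.65
tool_pos: [451.7, -178.2, 150.4]
eef_rot: [-0.07, 0.998, -0.0, 0.0]
contact_force: [0.6, 0.5, -1.4]
grip_width: 35.1
grasp_force: 60.4
```

```bash
cat > fr.py <<'E'
from m import *
A=8.2; t=np.radians(A); ax=np.array([np.cos(t),np.sin(t)]); ay=np.array([-np.sin(t),np.cos(t)])
def F(p): p=np.asarray(p); return np.stack([p[...,:2]@ax,p[...,:2]@ay,p[...,2]],-1)
def st():
    s=monitor.state(); a=2*np.degrees(np.arctan2(s['eef_rot'][1],s['eef_rot'][0]))
    print('t',round(s['clock'],2),'tcp board-ax/ay/z',F(s['tool_pos']).round(1),'yaw',round(a,2),'f',s['contact_force'].round(1),'m',s['moment'].round(2),'w',round(s['grip_width'],1)); return s
E
python3 - <<'E'
from fr import *
s=st()
for n in('top','scene'):
    c=shot(n); W=cloud(c); m=orange(W,c['pixels'])&(abs(W[...,2]-145)<60)
    if n=='scene': save(c,'scene2.png',(40,240,130,400),2.6)
    q=F(W[m])-F(s['tool_pos']); print(n,m.sum(),np.percentile(q,[2,50,98],axis=0).round(1).tolist())
E
```

```text
t 4.65 tcp board-ax/ay/z [ 421.6 -240.8  150.4] yaw 188.08 f [ 0.6  0.5 -1.4] m [ 0.05 -0.03 -0.05] w 35.1
top 161 [[-35.2, -5.6, -39.4], [18.2, 11.8, 16.7], [32.0, 23.6, 37.8]]
scene 499 [[-1158.4, -9.7, -45.1], [21.8, 17.9, -13.4], [36.0, 377.3, 18.0]]
```

View pics/scene2.png

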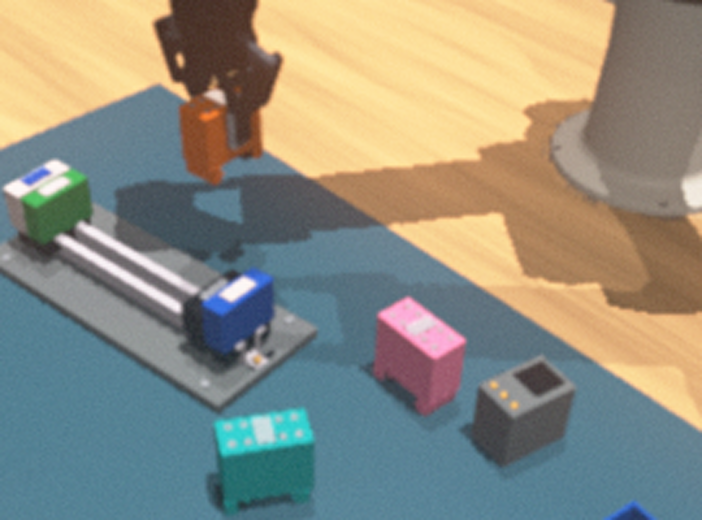

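Request:
drive_tool:
  targets:
    - [30,[0,0,35],0]
    - [30,[0,0,35],0]
    - [30,[0,0,17],0]
    - [30,[0,0,3],0]
    - [30,[0,0,0],0]

```text
clock: 5.25
tool_pos: [452.3, -176.3, 59.8]
eef_rot: [-0.072, 0.997, 0.0, -0.0]
contact_force: [0.0, 0.2, -2.2]
grip_width: 35.5
grasp_force: 60.2
```

Request:
drive_tool:
  targets:
    - [30,[-4,0,0],0]
    - [30,[-4,0,0],0]
    - [30,[-2,0,0],0]
    - [30,[-2,0,0],0]
    - [30,[0,0,0],0]

```text
clock: 5.75
tool_pos: [464.2, -175.7, 60.1]
eef_rot: [-0.072, 0.997, -0.0, 0.0]
contact_force: [-0.1, 0.1, -2.1]
grip_width: 35.5
grasp_force: 60.2
```

Request:
drive_tool:
  targets:
    - [30,[-1,0,0],0]
    - [30,[-1,0,0],0]
    - [30,[-1,0,0],0]
    - [30,[-1,0,0],0]
    - [30,[0,0,0],0]

```text
clock: 6.25
tool_pos: [465.6, -175.1, 59.3]
eef_rot: [-0.072, 0.997, 0.0, -0.003]
contact_force: [-8.5, -2.9, 4.1]
grip_width: 35.7
grasp_force: 60.8
```

Request:
drive_tool:
  targets:
    - [30,[-1,0,0],0]
    - [30,[-1,0,0],0]
    - [30,[-1,0,0],0]
    - [30,[-1,0,0],0]
    - [30,[0,0,0],0]

```text
clock: 6.75
tool_pos: [467.4, -174.3, 58.6]
eef_rot: [-0.072, 0.997, 0.001, -0.006]
contact_force: [-16.7, -3.6, 5.7]
grip_width: 35.5
grasp_force: 61.0
```

Request:
drive_tool:
  targets:
    - [30,[-1.5,0,-0.2],0]
    - [30,[-1.5,0,-0.2],0]
    - [30,[-1.5,0,-0.2],0]
    - [30,[-1.5,0,-0.2],0]
    - [30,[0,0,0],0]

```text
clock: 7.25
tool_pos: [473.6, -173.1, 59.4]
eef_rot: [-0.072, 0.997, 0.001, -0.005]
contact_force: [-14.1, -2.7, 5.9]
grip_width: 34.9
grasp_force: 61.0
```

Request:
drive_tool:
  targets:
    - [30,[-1.5,0,-0.4],0]
    - [30,[-1.5,0,-0.4],0]
    - [30,[-1.5,0,-0.4],0]
    - [30,[-1.5,0,-0.4],0]
    - [30,[0,0,0],0]

```text
clock: 7.75
tool_pos: [479.7, -172.3, 61.1]
eef_rot: [-0.072, 0.997, 0.001, -0.005]
contact_force: [-14.2, -1.7, 6.3]
grip_width: 35.2
grasp_force: 61.0
```

Run:
```python
from fr import *
s=st()
c=shot('scene'); save(c,'scene3.png',(60,180,160,300),4.5)
```

```text
t 7.75 tcp board-ax/ay/z [ 450.2 -238.9   61.1] yaw 188.28 f [-14.2  -1.7   6.3] m [-0.35  2.62 -0.01] w 35.2
```

View pics/scene3.png

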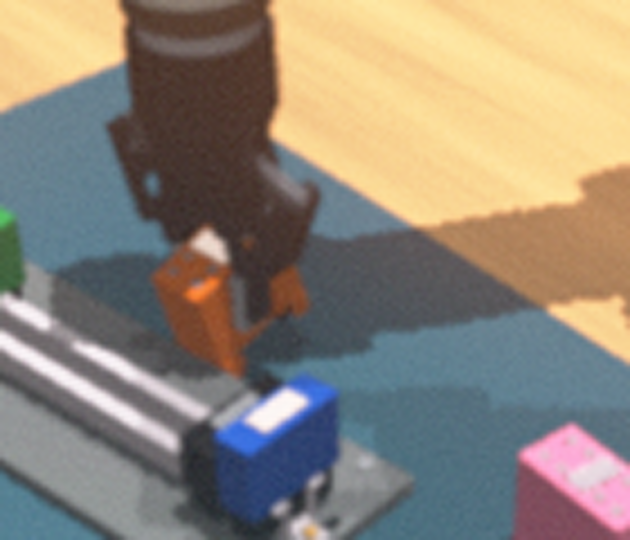

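Request:
drive_tool:
  targets:
    - [30,[-1.5,0,-0.5],0]
    - [30,[-1.5,0,-0.5],0]
    - [30,[-1.5,0,-0.5],0]
    - [30,[-1.5,0,-0.5],0]
    - [30,[0,0,0],0]

```text
clock: 8.3
tool_pos: [485.8, -171.3, 62.5]
eef_rot: [-0.072, 0.997, 0.001, -0.005]
contact_force: [-10.8, -2.0, -0.1]
grip_width: 35.5
grasp_force: 60.4
```

Request:
drive_tool:
  targets:
    - [30,[-1.5,0,-0.4],0]
    - [30,[-1,0,-0.4],0]
    - [30,[0,0,0],0]
    - [30,[4,0,0],0]
    - [30,[8,0,0],0]

```text
clock: 8.8
tool_pos: [480.4, -173.4, 65.1]
eef_rot: [-0.072, 0.997, -0.0, 0.001]
contact_force: [0.2, -0.6, -1.5]
grip_width: 35.4
grasp_force: 60.3
```

Request:
drive_tool:
  targets:
    - [30,[15,0,-40],0]
    - [30,[0,0,-40],0]
    - [30,[0,0,-5],0]
    - [30,[0,0,0],0]
    - [30,[0,0,0],0]

```text
clock: 9.3
tool_pos: [464.6, -174.9, 148.9]
eef_rot: [-0.072, 0.997, 0.001, -0.001]
contact_force: [0.5, 0.3, -3.3]
grip_width: 35.6
grasp_force: 60.9
```

Run:
```python
from fr import *
s=st()
c=shot('scene'); save(c,'scene4.png',(20,150,140,300),4.5); 
W=cloud(c); m=orange(W,c['pixels'])&(abs(W[...,2]-140)<70)&(abs(F(W)[...,1]+240)<60)
q=F(W[m])-F(s['tool_pos']); np.save('q.npy',q)
# front (far) face: largest ax; fit side y face & front face
print(len(q),np.percentile(q,[2,50,98],axis=0).round(1).tolist())
f=q[(abs(q[:,1])<14)&(q[:,0]>5)]
print(np.c_[f[np.argsort(f[:,2])][::6]].round(1).tolist())
```

```text
t 9.3 tcp board-ax/ay/z [ 434.9 -239.4  148.9] yaw 188.21 f [ 0.5  0.3 -3.3] m [ 0.04  0.01 -0.02] w 35.6
207 [[-44.7, -8.6, -42.3], [19.2, 16.0, -4.3], [33.8, 19.6, 13.2]]
[[19.5, 7.8, -31.7], [28.0, 12.2, -4.3], [34.0, -0.3, 4.2], [32.8, -11.1, 4.8], [30.4, 9.2, 6.2], [33.9, -6.5, 7.0], [25.2, 13.8, 8.2], [21.2, 0.4, 9.1], [20.7, -3.3, 10.1], [19.0, 1.5, 11.1], [13.7, -3.6, 12.0], [12.3, -4.8, 13.6]]
```

View pics/scene4.png

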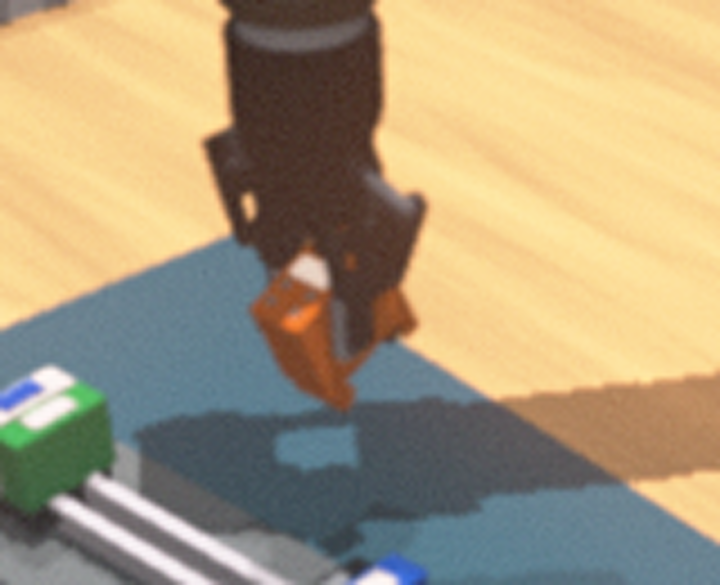

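```bash
cat > fit.py <<'E'
from fr import *
from scipy.optimize import least_squares
def getq(k=5,names=('scene','top')):
    out=[]
    s=monitor.state(); T=F(s['tool_pos'])
    for n in names:
        for _ in range(k):
            c=shot(n); W=cloud(c); hsv=cv2.cvtColor(c['pixels'],cv2.COLOR_RGB2HSV)
            m=(hsv[...,0]>3)&(hsv[...,0]<18)&(hsv[...,1]>150)&(hsv[...,2]>60)
            q=F(W)-T; m&=(abs(q)<[70,45,75]).all(-1); out.append(np.c_[q[m],np.full(m.sum(),n=='top')])
    return np.concatenate(out)
def loc(p,q):
    th,px,pz=p[:3]; c,s=np.cos(th),np.sin(th)
    return px-(q[:,0]*c-q[:,2]*s), pz+q[:,0]*s+q[:,2]*c
def fit(q,p0=(0.44,2,50)):
    q=q[(abs(q[:,1]-1)<14)]
    f=lambda p:np.minimum(abs(loc(p,q)[1]-70),abs(loc(p,q)[0]+32)) 
    best=min((least_squares(lambda p:f(p),[t,p0[1],p0[2]],loss='soft_l1',f_scale=1.5) for t in(p0[0]-.08,p0[0],p0[0]+.08)),key=lambda r:r.cost)
    x,z=loc(best.x,q); top=abs(z-70)<4; fr=abs(x+32)<4
    return best.x,top.sum(),fr.sum(),len(q),np.median(f(best.x))
E
python3 - <<'E'
from fit import *
q=getq(); np.save('q.npy',q)
for k in(None,0,1):
    g=q if k is None else q[q[:,3]==k]
    r=fit(g); print(k,np.degrees(r[0][0]),r)
E
```

```text
None -88.21980711581139 (array([ -1.5397261 , -23.26499983,  90.72631603]), np.int64(549), np.int64(867), 2172, np.float64(3.5908813184483783))
0 22.144934030930088 (array([ 0.38650201, -2.66215577, 52.6851304 ]), np.int64(418), np.int64(498), 841, np.float64(0.8492467518472715))
1 21.50041659858539 (array([  0.37525306, -72.82137977,  52.35729223]), np.int64(766), np.int64(683), 1331, np.float64(0.4760592858633288))
```

Request:
drive_tool:
  targets:
    - [30,[-15,0,20],0]
    - [30,[-28,0,30],0]
    - [30,[0,0,20],0]
    - [30,[0,0,4],0]
    - [30,[0,0,0],0]

```text
clock: 10.35
tool_pos: [507.2, -168.9, 75.5]
eef_rot: [-0.072, 0.997, 0.0, -0.001]
contact_force: [0.3, 0.6, -1.2]
grip_width: 35.5
grasp_force: 60.6
```

Request:
drive_tool:
  targets:
    - [30,[0,0,0.5],0]
    - [30,[0,0,0.5],0]
    - [30,[0,0,0.5],0]
    - [30,[0,0,0.5],0]
    - [30,[0,0,0],0]

```text
clock: 10.85
tool_pos: [507.9, -169.3, 74.3]
eef_rot: [-0.071, 0.997, -0.0, 0.0]
contact_force: [-0.3, 0.2, -1.7]
grip_width: 35.3
grasp_force: 60.6
```

Request:
drive_tool:
  targets:
    - [30,[0,0,0.5],0]
    - [30,[0,0,0.5],0]
    - [30,[0,0,0.5],0]
    - [30,[0,0,0],0]
    - [30,[0,0,0],0]

```text
clock: 11.35
tool_pos: [507.8, -169.2, 72.4]
eef_rot: [-0.072, 0.997, 0.0, -0.0]
contact_force: [0.7, 0.2, -2.7]
grip_width: 35.6
grasp_force: 60.6
```

Request:
drive_tool:
  targets:
    - [30,[0,0,0.5],0]
    - [30,[0,0,0.5],0]
    - [30,[0,0,0],0]
    - [30,[0,0,0],0]
    - [30,[0,0,0],0]

```text
clock: 11.85
tool_pos: [507.9, -169.2, 71.5]
eef_rot: [-0.072, 0.997, -0.0, 0.0]
contact_force: [-0.4, -0.9, -1.3]
grip_width: 35.4
grasp_force: 60.6
```

Request:
drive_tool:
  targets:
    - [30,[0,0,0.5],0]
    - [30,[0,0,0.5],0]
    - [30,[0,0,0],0]
    - [30,[0,0,0],0]
    - [30,[0,0,0],0]

```text
clock: 12.35
tool_pos: [507.9, -169.3, 70.7]
eef_rot: [-0.072, 0.997, -0.0, 0.0]
contact_force: [-0.8, -0.0, 0.5]
grip_width: 35.4
grasp_force: 60.9
```

Request:
drive_tool:
  targets:
    - [30,[0,0,0.5],0]
    - [30,[0,0,0.5],0]
    - [30,[0,0,0],0]
    - [30,[0,0,0],0]
    - [30,[0,0,0],0]

```text
clock: 12.85
tool_pos: [508.1, -169.3, 70.5]
eef_rot: [-0.072, 0.997, -0.0, 0.0]
contact_force: [-2.9, 2.0, 7.6]
grip_width: 35.4
grasp_force: 62.0
```

Run:
```python
from fit import *
s=st()
q=getq(6,('scene',)); r=fit(q,(0.385,-1,52.5)); print(np.degrees(r[0][0]),r)
```

```text
t 12.85 tcp board-ax/ay/z [ 478.7 -240.    70.5] yaw 188.21 f [-2.9  2.   7.6] m [ 0.37  0.58 -0.03] w 35.4
21.17264587336449 (array([ 0.36953238, -1.78110296, 52.60139085]), np.int64(412), np.int64(285), 612, np.float64(0.7285293595023319))
```

Request:
drive_tool:
  targets:
    - [30,[0,0,-30],0]
    - [30,[-15,0,-12],0]
    - [30,[-35,0,0],0]
    - [30,[-35,0,0],0]
    - [30,[0,0,0],0]

```text
clock: 13.65
tool_pos: [595.1, -156.7, 111.5]
eef_rot: [-0.072, 0.997, -0.0, 0.001]
contact_force: [-0.4, -0.5, -0.4]
grip_width: 35.5
grasp_force: 60.7
```

Request:
drive_tool:
  targets:
    - [30,[0,0,5],0]
    - [30,[0,0,12],0]
    - [30,[0,0,6],0]
    - [30,[0,0,2],0]
    - [30,[0,0,0],0]

```text
clock: 14.15
tool_pos: [591.1, -157.1, 85.8]
eef_rot: [-0.071, 0.997, 0.0, -0.001]
contact_force: [-0.6, -0.5, -1.7]
grip_width: 35.5
grasp_force: 60.7
```

Run:
```python
from fit import *
s=st()
c=shot('scene'); save(c,'scene5.png',(50,150,100,230),5.5)
```

```text
t 14.15 tcp board-ax/ay/z [ 562.7 -239.8   85.8] yaw 188.18 f [-0.6 -0.5 -1.7] m [0.08 0.   0.02] w 35.5
```

View pics/scene5.png

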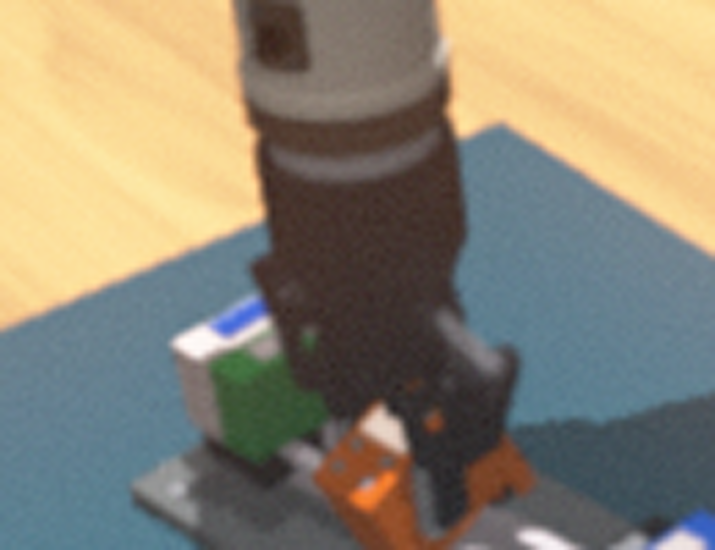

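Request:
drive_tool:
  targets:
    - [30,[0,0,2],0]
    - [30,[0,0,2],0]
    - [30,[0,0,1.2],0]
    - [30,[0,0,0],0]
    - [30,[0,0,0],0]

```text
clock: 14.7
tool_pos: [592.0, -157.1, 81.3]
eef_rot: [-0.072, 0.997, -0.0, 0.0]
contact_force: [0.3, -0.4, -2.1]
grip_width: 35.2
grasp_force: 60.7
```

Request:
drive_tool:
  targets:
    - [30,[1,0,0],0]
    - [30,[1,0,0],0]
    - [30,[1,0,0],0]
    - [30,[0,0,0],0]
    - [30,[0,0,0],0]

```text
clock: 15.2
tool_pos: [589.0, -157.6, 81.3]
eef_rot: [-0.071, 0.997, -0.0, 0.0]
contact_force: [0.5, -0.3, -0.9]
grip_width: 35.5
grasp_force: 60.7
```

Request:
drive_tool:
  targets:
    - [30,[1,0,0.4],0]
    - [30,[1,0,0.3],0]
    - [30,[1,0,0],0]
    - [30,[0,0,0],0]
    - [30,[0,0,0],0]

```text
clock: 15.7
tool_pos: [586.0, -158.0, 80.6]
eef_rot: [-0.072, 0.997, -0.0, 0.0]
contact_force: [-0.8, -0.4, -2.0]
grip_width: 35.4
grasp_force: 60.7
```

Request:
drive_tool:
  targets:
    - [30,[0.7,0,0],0]
    - [30,[0.7,0,0],0]
    - [30,[0.6,0,0],0]
    - [30,[0,0,0],0]
    - [30,[0,0,0],0]

```text
clock: 16.2
tool_pos: [584.0, -158.3, 80.6]
eef_rot: [-0.072, 0.997, -0.0, 0.0]
contact_force: [1.1, 0.8, -1.7]
grip_width: 35.4
grasp_force: 60.7
```

Request:
drive_tool:
  targets:
    - [30,[0.5,0,0],0]
    - [30,[0.5,0,0],0]
    - [30,[0.5,0,0],0]
    - [30,[0,0,0],0]
    - [30,[0,0,0],0]

```text
clock: 16.7
tool_pos: [582.6, -158.5, 80.6]
eef_rot: [-0.072, 0.997, 0.0, 0.0]
contact_force: [-0.2, 0.3, -2.4]
grip_width: 35.4
grasp_force: 60.7
```

Request:
drive_tool:
  targets:
    - [30,[0.5,0,0],0]
    - [30,[0.5,0,0],0]
    - [30,[0,0,0],0]
    - [30,[0,0,0],0]
    - [30,[0,0,0],0]

```text
clock: 17.2
tool_pos: [581.7, -158.6, 80.7]
eef_rot: [-0.072, 0.997, -0.0, 0.0]
contact_force: [0.3, 0.2, -3.0]
grip_width: 35.5
grasp_force: 60.7
```

Request:
drive_tool:
  targets:
    - [30,[0.5,0,0],0]
    - [30,[0.5,0,0],0]
    - [30,[0,0,0],0]
    - [30,[0,0,0],0]
    - [30,[0,0,0],0]

```text
clock: 17.7
tool_pos: [581.4, -158.7, 80.8]
eef_rot: [-0.071, 0.997, -0.0, 0.001]
contact_force: [4.3, 1.5, -5.2]
grip_width: 35.3
grasp_force: 60.5
```

Request:
drive_tool:
  targets:
    - [45,[0,0,0],0]
    - [50,[0,0,0],0]
    - [55,[0,0,0],0]
    - [55,[0,0,0],0]
    - [55,[0,0,0],0]

```text
clock: 18.2
tool_pos: [580.5, -158.8, 80.7]
eef_rot: [-0.072, 0.997, -0.0, -0.0]
contact_force: [0.8, -0.4, 0.6]
grip_width: 55.1
grasp_force: 0.0
```

Run:
```python
from fit import *
s=st()
q=getq(5,('scene',)); r=fit(q,(0.36,-1,52.5)); print(np.degrees(r[0][0]),r)
```

```text
t 18.2 tcp board-ax/ay/z [ 551.9 -240.    80.7] yaw 188.2 f [ 0.8 -0.4  0.6] m [-0.04 -0.05 -0.01] w 55.1
17.22335499080246 (array([ 0.30060425, -3.12570105, 54.41717422]), np.int64(414), np.int64(433), 749, np.float64(0.4796300523978303))
```

Request:
drive_tool:
  targets:
    - [55,[0,0,-8],0]
    - [55,[0,0,-25],0]
    - [55,[0,0,-37],0]
    - [10,[16,0,0],0]
    - [0,[16,0,0],0]

```text
clock: 18.95
tool_pos: [549.9, -163.9, 153.2]
eef_rot: [-0.072, 0.997, -0.001, 0.002]
contact_force: [-0.1, -0.0, -0.9]
grip_width: 26.8
grasp_force: 0.0
```

Request:
drive_tool:
  targets:
    - [0,[0,0,0],0]
    - [0,[0,0,4],0]
    - [0,[0,0,4],0]
    - [0,[0,0,3],0]
    - [0,[0,0,0],0]

```text
clock: 19.45
tool_pos: [548.7, -163.0, 138.6]
eef_rot: [-0.072, 0.997, 0.0, -0.001]
contact_force: [-0.4, 0.4, -0.0]
grip_width: -0.3
grasp_force: 0.0
```

Run:
```python
from fit import *
s=st()
q=getq(4,('scene',)); r=fit(q,(0.3,-30,100)); print(np.degrees(r[0][0]),r)
c=shot('scene'); save(c,'scene6.png',(50,150,100,230),5.5)
```

```text
t 19.45 tcp board-ax/ay/z [ 519.9 -239.6  138.6] yaw 188.22 f [-0.4  0.4 -0. ] m [0.03 0.   0.02] w -0.3
19.155574915820182 (array([  0.33432785, -14.18196783,  98.96640333]), np.int64(597), np.int64(77), 719, np.float64(1.2918176949674773))
```

View pics/scene6.png

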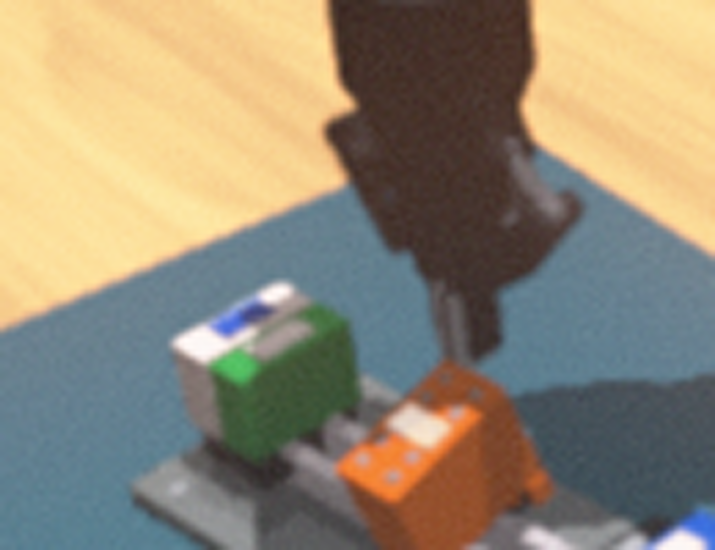

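Request:
drive_tool:
  targets:
    - [0,[0,0,2],0]
    - [0,[0,0,1],0]
    - [0,[0,0,1],0]
    - [0,[0,0,0.5],0]
    - [0,[0,0,0],0]

```text
clock: 20.2
tool_pos: [548.8, -163.3, 135.0]
eef_rot: [-0.072, 0.997, 0.0, -0.0]
contact_force: [-0.5, -0.1, -1.0]
grip_width: 0.1
grasp_force: 0.0
```

Request:
drive_tool:
  targets:
    - [0,[0.5,0,0.5],0]
    - [0,[0.5,0,0.5],0]
    - [0,[0.5,0,0.5],0]
    - [0,[0,0,0],0]
    - [0,[0,0,0],0]

```text
clock: 20.7
tool_pos: [547.4, -163.5, 133.6]
eef_rot: [-0.072, 0.997, -0.0, -0.0]
contact_force: [-0.5, -0.5, 0.1]
grip_width: 0.1
grasp_force: 0.0
```

Request:
drive_tool:
  targets:
    - [0,[0.6,0,0.5],0]
    - [0,[0.6,0,0.5],0]
    - [0,[0.6,0,0.5],0]
    - [0,[0,0,0],0]
    - [0,[0,0,0],0]

```text
clock: 21.2
tool_pos: [545.7, -163.8, 132.1]
eef_rot: [-0.072, 0.997, -0.0, 0.0]
contact_force: [0.2, 0.1, 0.2]
grip_width: -0.0
grasp_force: 0.0
```

Request:
drive_tool:
  targets:
    - [0,[0.6,0,0.5],0]
    - [0,[0.6,0,0.5],0]
    - [0,[0.6,0,0.5],0]
    - [0,[0,0,0],0]
    - [0,[0,0,0],0]

```text
clock: 21.7
tool_pos: [544.1, -164.2, 131.1]
eef_rot: [-0.072, 0.997, -0.0, 0.0]
contact_force: [-1.6, -0.3, 4.5]
grip_width: 0.1
grasp_force: 2.4
```

Request:
drive_tool:
  targets:
    - [0,[0.6,0,0.4],0]
    - [0,[0.6,0,0.4],0]
    - [0,[0.4,0,0.3],0]
    - [0,[0,0,0],0]
    - [0,[0,0,0],0]

```text
clock: 22.2
tool_pos: [542.3, -164.5, 130.0]
eef_rot: [-0.072, 0.997, -0.0, 0.0]
contact_force: [-1.7, -0.3, 5.7]
grip_width: 0.0
grasp_force: 3.1
```

Request:
drive_tool:
  targets:
    - [0,[0.6,0,0.4],0]
    - [0,[0.6,0,0.4],0]
    - [0,[0.4,0,0.3],0]
    - [0,[0,0,0],0]
    - [0,[0,0,0],0]

```text
clock: 22.7
tool_pos: [540.7, -164.8, 129.0]
eef_rot: [-0.072, 0.997, -0.0, 0.0]
contact_force: [-1.9, 0.7, 7.4]
grip_width: 0.1
grasp_force: 3.5
```

Request:
drive_tool:
  targets:
    - [0,[0.9,0,0.4],0]
    - [0,[0.9,0,0.4],0]
    - [0,[0.6,0,0.3],0]
    - [0,[0,0,0],0]
    - [0,[0,0,0],0]

```text
clock: 23.2
tool_pos: [538.4, -165.0, 127.7]
eef_rot: [-0.072, 0.997, -0.0, 0.0]
contact_force: [-1.3, 0.4, 5.1]
grip_width: -0.0
grasp_force: 2.8
```

Request:
drive_tool:
  targets:
    - [0,[0.8,0,0.4],0]
    - [0,[0.8,0,0.4],0]
    - [0,[0.5,0,0.3],0]
    - [0,[0,0,0],0]
    - [0,[0,0,0],0]

```text
clock: 23.7
tool_pos: [536.1, -165.3, 126.4]
eef_rot: [-0.072, 0.997, -0.0, -0.0]
contact_force: [-2.0, -0.6, 5.1]
grip_width: -0.2
grasp_force: 2.7
```

Run:
```python
from fit import *
s=st()
q=getq(4,('scene',)); r=fit(q,(0.14,-28,98)); p=r[0]; print(np.degrees(p[0]),r)
c,sn=np.cos(p[0]),np.sin(p[0]); a=p[1]+18; z=14-p[2]; T=F(s['tool_pos'])
print('corner ax,z',T[0]+a*c+z*sn,T[2]+z*c-a*sn)
```

```text
t 23.7 tcp board-ax/ay/z [ 507.  -240.1  126.4] yaw 188.21 f [-2.  -0.6  5.1] m [-0.05  0.33  0.01] w -0.2
8.663356882150763 (array([ 0.1512041 , 41.83943275, 94.1300165 ]), np.int64(505), np.int64(383), 813, np.float64(0.6184050797989045))
corner ax,z 554.1216422798692 38.193454906713036
```

Request:
drive_tool:
  targets:
    - [0,[0.7,0,0.4],0]
    - [0,[0.7,0,0.4],0]
    - [0,[0.5,0,0.3],0]
    - [0,[0,0,0],0]
    - [0,[0,0,0],0]

```text
clock: 24.4
tool_pos: [534.0, -165.2, 124.5]
eef_rot: [-0.072, 0.997, 0.0, -0.0]
contact_force: [0.3, -0.0, 0.0]
grip_width: -0.2
grasp_force: 0.0
```

Request:
drive_tool:
  targets:
    - [0,[0.6,0,0.4],0]
    - [0,[0.6,0,0.4],0]
    - [0,[0.4,0,0.3],0]
    - [0,[0,0,0],0]
    - [0,[0,0,0],0]

```text
clock: 24.9
tool_pos: [532.8, -165.7, 124.0]
eef_rot: [-0.072, 0.997, -0.0, 0.0]
contact_force: [-0.2, -0.4, 0.4]
grip_width: 0.1
grasp_force: 0.0
```

Request:
drive_tool:
  targets:
    - [0,[0.6,0,0.4],0]
    - [0,[0.6,0,0.4],0]
    - [0,[0.4,0,0.3],0]
    - [0,[0,0,0],0]
    - [0,[0,0,0],0]

```text
clock: 25.4
tool_pos: [531.2, -165.9, 122.9]
eef_rot: [-0.072, 0.997, -0.0, -0.0]
contact_force: [1.0, 0.4, -1.1]
grip_width: 0.2
grasp_force: 0.0
```

Force dropped to zero: either the foot snapped or the module moved; I'll check.

Run:
```python
from fit import *
s=st(); T=F(s['tool_pos'])
q=getq(4,('scene',))
for t in(0.0,0.1):
    r=fit(q,(t,25,95)); p=r[0]; print(np.degrees(p[0]),r)
    c,sn=np.cos(p[0]),np.sin(p[0]); a=p[1]+18; z=14-p[2]
    print('corner ax,z',T[0]+a*c+z*sn,T[2]+z*c-a*sn)
c=shot('scene'); save(c,'scene7.png',(60,160,100,230),5.5)
```

```text
t 25.4 tcp board-ax/ay/z [ 502.1 -239.9  122.9] yaw 188.21 f [ 1.   0.4 -1.1] m [0.05 0.02 0.06] w 0.2
-0.31173036084580646 (array([-5.44072118e-03,  3.19255624e+01,  9.85927645e+01]), np.int64(414), np.int64(558), 902, np.float64(0.615718207025914))
corner ax,z 552.4871387451986 38.58935149272366
-0.3117303698462065 (array([-5.44072133e-03,  3.19255624e+01,  9.85927645e+01]), np.int64(414), np.int64(558), 902, np.float64(0.6157182068219171))
corner ax,z 552.4871387530865 38.5893514941531
```

View pics/scene7.png

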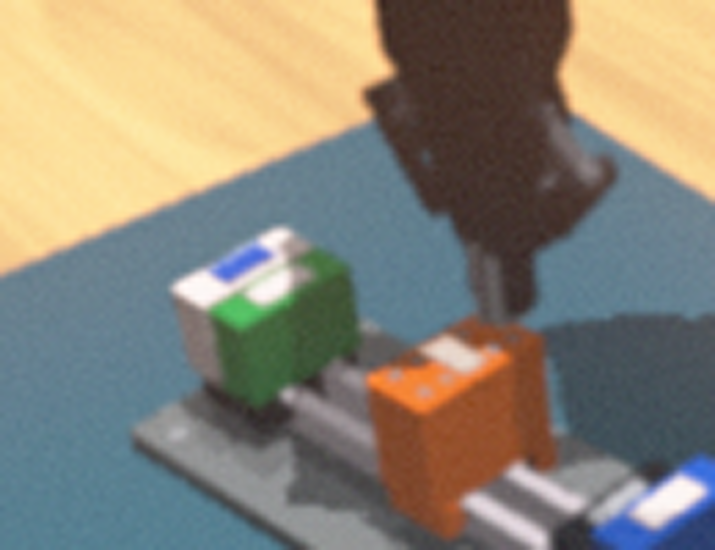

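Request:
drive_tool:
  targets:
    - [0,[0,0,1],0]
    - [0,[0,0,1],0]
    - [0,[0,0,1],0]
    - [0,[0,0,0],0]
    - [0,[0,0,0],0]

```text
clock: 26.15
tool_pos: [531.2, -165.9, 119.9]
eef_rot: [-0.072, 0.997, 0.0, -0.0]
contact_force: [0.7, -0.7, -0.5]
grip_width: 0.1
grasp_force: 0.0
```

Request:
drive_tool:
  targets:
    - [0,[0,0,0.4],0]
    - [0,[0,0,0.4],0]
    - [0,[0,0,0.3],0]
    - [0,[0,0,0],0]
    - [0,[0,0,0],0]

```text
clock: 26.65
tool_pos: [531.2, -165.9, 119.0]
eef_rot: [-0.072, 0.997, -0.0, 0.0]
contact_force: [-0.9, 0.3, 3.2]
grip_width: -0.3
grasp_force: 1.5
```

Contact lies exactly at the seated height (94 mm). Retreating.

Request:
drive_tool:
  targets:
    - [0,[0,0,-5],0]
    - [0,[0,0,-20],0]
    - [0,[0,0,-40],0]
    - [0,[30,0,-30],0]
    - [0,[0,0,0],0]

```text
clock: 27.15
tool_pos: [502.4, -171.8, 219.2]
eef_rot: [-0.071, 0.997, -0.003, 0.003]
contact_force: [1.0, -0.1, 0.7]
grip_width: 0.1
grasp_force: 0.0
```

Run:
```python
from fit import *
s=st()
W=cloud(shot('top')); c=shot('scene'); 
W=cloud(c); B=F(W); m=orange(W,c['pixels'])&(abs(B[...,1]+240)<14)&(B[...,0]>490)&(B[...,0]<580)&(B[...,2]>85)
q=B[m]; A=np.c_[q[:,:2],np.ones(len(q))]; k=np.linalg.lstsq(A,q[:,2],rcond=None)[0]; print(len(q),np.median(q[:,2]),np.degrees(np.arctan(k[:2])))
print(env.hand_in())
```

```text
t 27.15 tcp board-ax/ay/z [ 472.7 -241.7  219.2] yaw 188.17 f [ 1.  -0.1  0.7] m [ 0.02 -0.04  0.01] w 0.1
89 94.44105544171543 [-1.20332963 -0.29562784]
the job is handed in; nothing more can be done
None
```

The orange relay module is on the rail, flat and fully home (top at about 94 mm, as expected when seated) and let go. The push to seat it read about 7 N at most, the power block and bin were not touched, and the job was handed in at about 27 s.

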